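# Hole saws back on the peg rack in order of size

## Task

Put the four hole saws back on the peg rack in order of size: set one teeth down over each peg, centred on it and standing flat on the board, with the smallest on the peg next to the arbor and growing to the largest at the other end. Leave the tape roll, tape measure, screw jar and wooden plug where they are.

Things in the scene. Friction and masses are not known exactly. Their poses are not given: they have to be found in the camera images.
- saw_32: the smallest of four plain steel hole saws: an upturned steel cup 32 mm in outside diameter and 46 mm tall, wall 2.5 mm, standing teeth (open end) down with its closed 6 mm back plate on top; the back has a dark threaded hole in the middle. Loose, 90 g more or less. Origin: on its axis at the level of the teeth; z up along the axis
- saw_43: the second smallest of four plain steel hole saws: an upturned steel cup 43 mm in outside diameter and 46 mm tall, wall 2.5 mm, standing teeth (open end) down with its closed 6 mm back plate on top; the back has a dark threaded hole in the middle. Loose, 130 g more or less. Origin: on its axis at the level of the teeth; z up along the axis
- saw_54: the second largest of four plain steel hole saws: an upturned steel cup 54 mm in outside diameter and 46 mm tall, wall 2.5 mm, standing teeth (open end) down with its closed 6 mm back plate on top; the back has a dark threaded hole in the middle. Loose, 180 g more or less. Origin: on its axis at the level of the teeth; z up along the axis
- saw_65: the largest of four plain steel hole saws: an upturned steel cup 65 mm in outside diameter and 46 mm tall, wall 2.5 mm, standing teeth (open end) down with its closed 6 mm back plate on top; the back has a dark threaded hole in the middle. Loose, 240 g more or less. Origin: on its axis at the level of the teeth; z up along the axis
- rack: fixed plywood board 92 x 430 x 18 mm (x, y, z) lying on the bench, row turned up to 0.25 rad. Origin: centre of its underside; z up, y along the row. Four wooden pegs, 9 mm thick, 28 mm tall, at x = 0, y = -114, -38, 38, 114 mm. Saws stand on its top, z = 18 mm. The arbor is in one of the end holes at y = -190 and 190 mm, a thin pilot drill 36 mm tall in the other
- arbor: the hole-saw arbor, fixed upright in one end hole of the rack (either end): a 29 mm round steel collar with a hex shank above it, standing 60 mm proud of the board (78 mm above the bench). Origin: on its axis at the level of the board's top. It marks the end of the row where the smallest saw goes: nearest peg 76 mm away, the next ones 152, 228 and 304 mm
- tape_roll: loose bystander, to be left alone: a low black roll of tape lying flat, 62 mm across, 38 mm hole, 19 mm high; origin at the centre of its underside
- tape_measure: loose bystander, to be left alone: grey tape-measure case 50 x 46 x 30 mm lying flat; origin at the centre of its underside
- screw_jar: loose bystander, to be left alone: small glass jar with a steel lid, 48 mm across, 58 mm tall; origin at the centre of its underside
- plug: loose bystander, to be left alone: round plywood plug cut by a hole saw, 28 mm across, 18 mm high; origin at the centre of its underside
There are look-alikes about, which are no part of the job. Leave any yellow look-alike of the saw_32 alone. Leave any red look-alike of the saw_65 alone.

How it is judged:
By the outcome, as a careful person would: the job done as asked, in the order asked, and still so for the second after the job is handed in, with the robot touching nothing.
It also fails if it takes over 88 s, if anything falls off the work surface, if the arm or the gripper's body presses on something with over 40 N, if the wrist force passes 120 N, or if a joint passes its speed limit or range.

## Robot

A 7-joint arm with a two-finger parallel gripper is mounted at the origin on the work surface. World frame = base frame: x ahead of the robot, y to its left, z up, the work surface at z = 0. Lengths are in m, angles in rad, forces in N, time in s.
With the tool pointing down it reaches from about 0.4 to 0.85 m from the base axis. Payload 10.4 kg.
Tool frame: the origin (TCP) lies midway between the tips of the shut fingers; the grasp point (between the pads) lies manip.pinch_z behind it (manip.pinch_z is the distance from the TCP to the grasp point, in m); z points along the fingers, y is the direction in which the jaws open and shut (so a half turn about z gives the same grasp; the last joint's range is limited). The gripper opens to 85 mm and grips with 20 to 120 N. Pads are 22 mm wide; open, the fingers measure 114 mm over their backs; the gripper's body (76 mm by 85 mm) begins 54 mm behind the grasp point. The pads swing forward as they close: fully open they stand 13 mm farther back than shut.
Start: joints at [-1.282, 0.332, -0.065, 1.46, 0.022, 1.35, -0.088], TCP at [0.192, 0.595, 0.231] pointing down, gripper open.
Joint ranges: [-2.6, 2.6], [-0.5, 2.12], [-1.47, 1.34], [0.16, 2.42], [-1.27, 4.41], [0.06, 2.06], [-2.6, 2.6]. Speed limits (rad/s): [2.22, 2.22, 2.79, 2.79, 3.14, 3.14, 3.14].

## Interface

Orientations are given as a unit quaternion [x, y, z, w].
In Python, from workcell import manip gives the robot as it stands.
- The arm moves only by the shell command python3 -m handwheel 'ROWS' [FORCE]. ROWS is JSON, a list that holds one entry, the list of rows, each a list of 7 numbers: the shift along the tool's x, y, z in m, then the turn, a rotation vector about the tool's x, y, z in rad, then the finger opening in m, from 0 to 0.0854. In form: [[[tx, ty, tz, ax, ay, az, claw], ...]]. A call has 1 to 8 rows; each row is the pose to reach, as a shift and turn from the pose commanded when the call began, along the tool's axes at that moment; what a row does not reach only later rows make up. A row lasts 1/8 s, in which the tool goes at most 62.5 mm and 10.7 degrees, less where a joint would pass 70% of its speed; a pose out of reach is approached as far as the arm can. A call with a gripper value outside its range is refused whole. The fingers move at their own pace and stop on an object; FORCE is the grip in N (left out, the last holds). Time passes only in rows, so rows that repeat a pose let the fingers close. It gives the time, the measured TCP pose, the force and the opening at its end, in the units of the state.
- manip.get_obs(): the state, without advancing time (a new reading comes with each control period).
- manip.camera(name): name is "scene" or "top"; returns the picture (400x640x3 uint8, blue, green, red); there is no depth.
- manip.calibration(name): a dict with "fx", "fy", "cx", "cy" (pixels), "view" (4x4, takes a point from world to camera coordinates). Camera axes: x right, y up, looking along -z (the intrinsics and any distortion apply to the point x, -y, -z); pixel columns grow to the right and rows downward; lengths in m; the calibration is good to about 2 mm. A picture is of the moment at which its call begins. calibration takes no time and is no camera call.
- manip.hand_in(): hands the job in, once; it reports no verdict.
The state is a dict: "clock": time; "joint_pos": joint angles; "joint_velocities": joint speeds; "tau": joint torques, N m; "position": TCP position; "ee_rot": TCP orientation; "ft_force": force on the tool from outside, world axes, zero at the start; "torque": the same for the moment, N m; "grip_width": opening from 0.0 (shut) to 1.0 (fully open).
Only numpy, scipy, OpenCV 4.12 (cv2) and the standard library are available. Lean on these libraries where they do the work, as an engineer would, in place of code of your own. Each camera call takes 0.05 s, during which the arm holds its last target.

## Working session

There is one attempt and no reset: what is moved stays moved. The work goes in short steps, Python scripts to look and compute and a shell command to move; the robot and the scene stay as the last step left them, time stands still between calls to the robot, and variables do not carry over. Pictures are saved under pics/ and viewed, and the job is handed in when it is done.

```bash
ls; mkdir -p pics
python3 - <<'E'
from workcell import manip
import cv2,json
for n in("scene","top"):
    cv2.imwrite(f"pics/{n}0.png",manip.camera(n)); print(manip.calibration(n))
print(manip.get_obs(), manip.pinch_z)
E
```

```text
pics
{'fx': 421.19438472031067, 'fy': 421.19438472031067, 'cx': 319.3851598935344, 'cy': 192.44306910604902, 'view': array([[ 0.51009821,  0.86009121, -0.00655169, -0.27696287],
       [-0.60652991,  0.36509746,  0.70627566,  0.29113054],
       [ 0.6098535 , -0.35629616,  0.7079066 , -1.59880215],
       [ 0.        ,  0.        ,  0.        ,  1.        ]])}
{'fx': 486.5959836938708, 'fy': 486.5959836938708, 'cx': 316.56135144198623, 'cy': 199.95739991281144, 'view': array([[-0.00583946, -0.99975393,  0.02140034, -0.01954182],
       [ 0.99544476, -0.00377508,  0.09526527, -0.57106299],
       [-0.09516104,  0.02185916,  0.99522186, -1.35469191],
       [ 0.        ,  0.        ,  0.        ,  1.        ]])}
{'clock': 0.1, 'joint_pos': array([-1.2815666 ,  0.33276591, -0.06471262,  1.46089382,  0.0215915 ,
        1.34992946, -0.08848807]), 'joint_velocities': array([ 1.08521209e-03, -1.23316456e-03, -3.18204431e-04, -2.53475115e-03,
       -3.05382315e-04,  7.49579608e-05, -6.03883691e-04]), 'tau': array([ 2.07497025e-03, -6.26753283e+01,  4.96908033e-02, -3.92431998e+01,
        1.63245300e-02,  6.97814699e-03,  2.44586363e-05]), 'position': array([0.19163413, 0.5945155 , 0.23060482]), 'ee_rot': array([ 1.55263163e-01,  9.87872930e-01, -6.46211089e-04, -7.61957061e-05]), 'ft_force': array([ 0.22499175, -0.79602971,  0.7167072 ]), 'torque': array([ 0.03180684, -0.04096986,  0.00189322]), 'grip_width': 0.9967816196729473} 0.0187
```

View pics/top0.png

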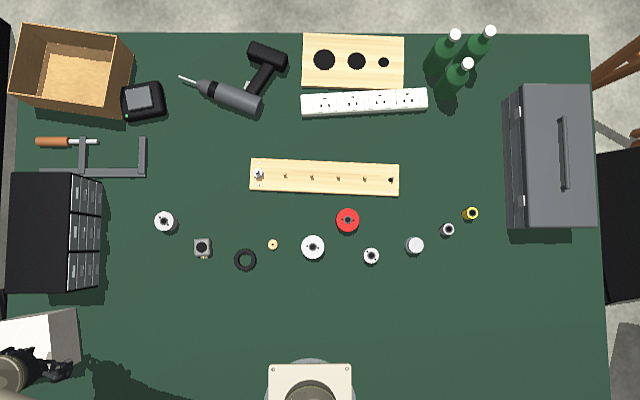

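View pics/scene0.png

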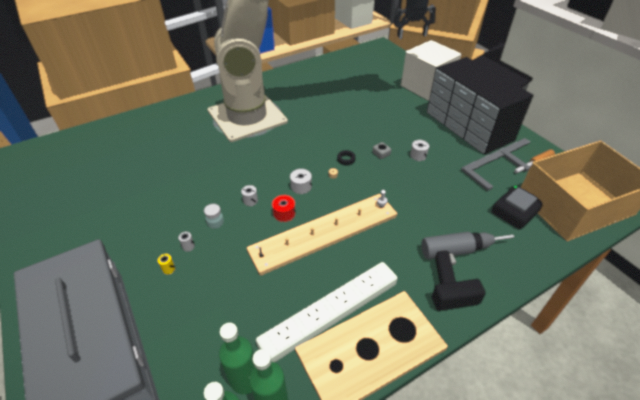

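The top view shows the rack from (258,173, arbor) to (391,180, pilot). There are grey saws near (165,221), (313,246), (371,256) and (447,229), with a red look-alike at (347,220) and a yellow one at (471,213). Next I'll enlarge these.

Run:
```python
import cv2,numpy as np
im=cv2.imread("pics/top0.png")
def crop(cx,cy,h,s): 
    c=im[cy-h:cy+h,cx-h:cx+h]; return cv2.resize(c,None,fx=s,fy=s,interpolation=cv2.INTER_CUBIC)
a=np.hstack([crop(165,221,20,9),crop(313,246,20,9)]);b=np.hstack([crop(371,256,20,9),crop(447,229,20,9)])
a=np.vstack([a[:300],b[:300]]) if 0 else np.vstack([np.hstack([crop(165,221,20,7),crop(313,246,20,7)]),np.hstack([crop(371,256,20,7),crop(447,229,20,7)])])
cv2.imwrite("pics/saws.png",a)
c=im[150:202,243:405]; cv2.imwrite("pics/rack.png",cv2.resize(c,None,fx=4.9,fy=4.9,interpolation=cv2.INTER_CUBIC))
```

```text
(no output)
```

View pics/saws.png

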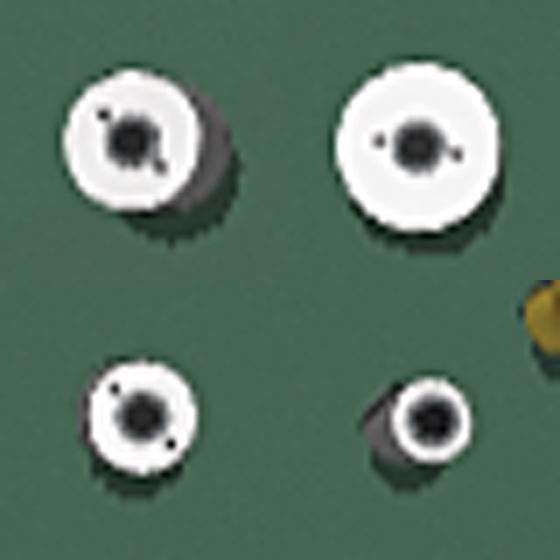

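View pics/rack.png

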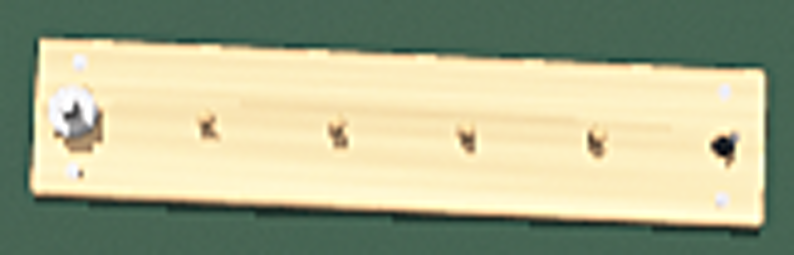

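```bash
cat > h.py <<'E'
import numpy as np,cv2
from scipy.optimize import least_squares
from workcell import manip
def proj(n,P):
    c=manip.calibration(n); V=c["view"]; P=np.atleast_2d(P); q=P@V[:3,:3].T+V[:3,3]
    return np.c_[c["cx"]+c["fx"]*q[:,0]/-q[:,2], c["cy"]-c["fy"]*q[:,1]/-q[:,2]]
def back(n,uv,z):
    c=manip.calibration(n); V=c["view"];R=V[:3,:3];o=-R.T@V[:3,3]
    d=R.T@np.array([(uv[0]-c["cx"])/c["fx"],-(uv[1]-c["cy"])/c["fy"],-1]); return o+d*(z-o[2])/d[2]
def blob(im,u,v,r,lo=185):
    """grey-weighted centroid of bright-neutral disc with hole filled"""
    x0,y0=int(u-r),int(v-r); c=im[y0:y0+2*r+1,x0:x0+2*r+1]
    g=cv2.resize(c,None,fx=8,fy=8,interpolation=cv2.INTER_CUBIC).min(axis=2)
    m=(g>lo).astype(np.uint8)
    cs,_=cv2.findContours(m,cv2.RETR_EXTERNAL,cv2.CHAIN_APPROX_NONE)
    k=max(cs,key=cv2.contourArea); e=cv2.fitEllipse(k)
    return (e[0][0]+.5)/8-.5+x0,(e[0][1]+.5)/8-.5+y0,e[1][0]/8,e[1][1]/8
E
python3 - <<'E'
from h import *
np.set_printoptions(precision=4,suppress=True)
im=cv2.imread("pics/top0.png"); sc=cv2.imread("pics/scene0.png")
for n,u,v in(("54?",165,221),("65",313,246),("43",371,256),("32",447,229)):
    b=blob(im,u,v,17); p=back("top",b,.046); q=back("top",(b[0]+b[3]/2,b[1]),.046)
    print(n,np.array(b),p,"dia",2*np.linalg.norm(q-p),"scene px",proj("scene",p))
h=cv2.cvtColor(cv2.resize(im[140:215,230:420],None,fx=4,fy=4,interpolation=cv2.INTER_CUBIC),cv2.COLOR_BGR2HSV)
m=((h[...,0]>5)&(h[...,0]<35)&(h[...,2]>150)).astype(np.uint8)
cs,_=cv2.findContours(m,cv2.RETR_EXTERNAL,cv2.CHAIN_APPROX_NONE);k=cv2.convexHull(max(cs,key=cv2.contourArea))
a=k.reshape(-1,2).astype(float);a=(a+.5)/4-.5+[230,140]
P=np.array([back("top",t,.018)[:2] for t in a]).astype(np.float32)
r=cv2.minAreaRect(P*1000);print(r)
E
```

```text
54? [163.4082 220.6364  18.7469  19.2966] [0.5132 0.4031 0.046 ] dia 0.053170452553622106 scene px [[419.2626 144.3451]]
65 [312.2722 246.5109  22.787   23.3838] [ 0.4394 -0.0092  0.046 ] dia 0.06495593706221066 scene px [[299.5272 174.963 ]]
43 [370.8267 255.0825  14.9278  15.2432] [ 0.4147 -0.1718  0.046 ] dia 0.04248190484513801 scene px [[247.5723 189.302 ]]
32 [448.1974 228.5922  10.6963  11.3187] [ 0.4872 -0.3904  0.046 ] dia 0.031923387703128726 scene px [[183.497  235.0882]]
((639.6600341796875, -44.94023132324219), (430.1988525390625, 93.9499740600586), 87.25525665283203)
```

Run:
```python
from h import *
c=np.array([.6397,-.0449]);y=np.array([.0479,.99885]);x=np.array([.99885,-.0479])
for n in("top","scene"):
    im=cv2.imread(f"pics/{n}0.png");V=manip.calibration(n)["view"];print(n,"cam pos",-V[:3,:3].T@V[:3,3])
    S=5 if n=="top" else 5
    box=(243,150,403,202) if n=="top" else (240,180,400,275)
    b=cv2.resize(im[box[1]:box[3],box[0]:box[2]],None,fx=S,fy=S,interpolation=cv2.INTER_CUBIC)
    def T(p,z): 
        u=proj(n,np.r_[p,z])[0]; return tuple(int(round(t)) for t in ((u+.5-box[:2])*S-.5))
    cor=[T(c+sx*.046*x+sy*.215*y,.018) for sx,sy in((1,1),(1,-1),(-1,-1),(-1,1))]
    cv2.polylines(b,[np.array(cor)],True,(0,0,255),1)
    for t in(-.19,-.114,-.038,.038,.114): cv2.line(b,T(c+t*y,.018),T(c+t*y,.046),(255,0,0),1)
    cv2.line(b,T(c+.19*y,.018),T(c+.19*y,.078),(255,0,0),1)
    cv2.imwrite(f"pics/ov_{n}.png",b)
```

```text
top cam pos [0.43943366 0.0079196  1.40303967]
scene cam pos [ 1.29289272 -0.43772475  0.92436961]
```

View pics/ov_top.png

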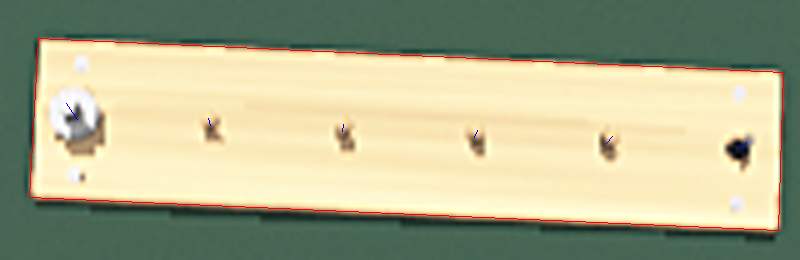

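View pics/ov_scene.png

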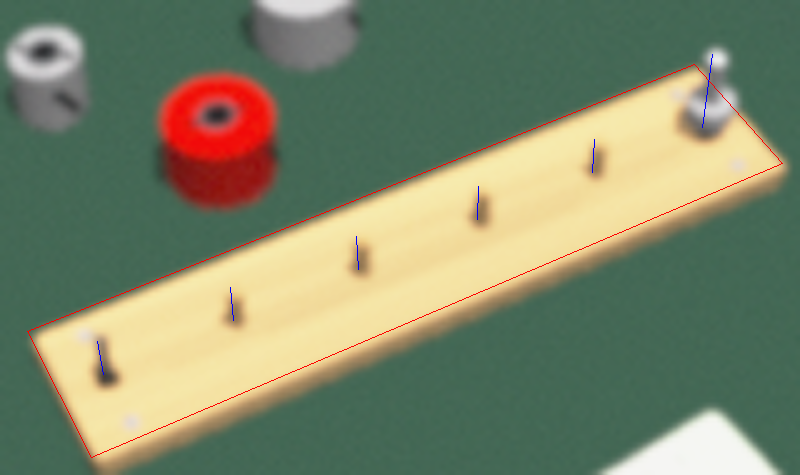

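The two cameras agree on the rack to about 2–3 mm. The top image includes a bit of the near side face, so I'm moving the rack centre +1 mm in x. Measured diameters match all four saws. I'll start with saw_54.

```bash
cat >> h.py <<'E'
from scipy.spatial.transform import Rotation as Ro
C=np.array([.6407,-.0449]);Y=np.array([.0479,.99885]);X=np.array([.99885,-.0479])
RT=Ro.from_matrix(np.c_[np.r_[Y,0],np.r_[X,0],[0,0,-1]])
def go(x,y,z):
    o=manip.get_obs();R=Ro.from_quat(o["ee_rot"])
    print("shift",R.inv().apply(np.array([x,y,z])-o["position"]).round(4),"rot",(R.inv()*RT).as_rotvec().round(4),"pos",o["position"].round(4),"clock",round(o["clock"],2))
def peg(t): return C+t*Y
E
python3 -c "
from h import *
go(.5132,.4031,.12)
for t in(.114,.038,-.038,-.114):print(peg(t))"
```

```text
shift [-0.3648 -0.0834  0.1107] rot [-1.1000e-03  9.0000e-04  1.3069e+00] pos [0.1916 0.5945 0.2306] clock 0.1
[0.6461606 0.0689689]
[ 0.6425202 -0.0069437]
[ 0.6388798 -0.0828563]
[ 0.6352394 -0.1587689]
```

```bash
python3 -m handwheel '[[[-0.365,-0.083,0.11,0,0,1.307,0.085],[-0.365,-0.083,0.11,0,0,1.307,0.085],[-0.365,-0.083,0.11,0,0,1.307,0.085],[-0.365,-0.083,0.11,0,0,1.307,0.085],[-0.365,-0.083,0.11,0,0,1.307,0.085],[-0.365,-0.083,0.11,0,0,1.307,0.085],[-0.365,-0.083,0.11,0,0,1.307,0.085],[-0.365,-0.083,0.11,0,0,1.307,0.085]]]' 50; python3 -c "
from h import *
go(.5132,.4031,.01)"
```

```text
clock: 1.1
position: [0.5143, 0.4025, 0.1204]
ee_rot: [0.724, 0.689, -0.001, 0.0]
ft_force: [-0.3, 0.9, 0.1]
grip_width: 0.996
shift [ 0.0007 -0.001   0.1104] rot [-0.0006  0.0017 -0.0014] pos [0.5143 0.4025 0.1204] clock 1.1
```

```bash
python3 -m handwheel '[[[0.001,-0.001,0.04,0,0,0,0.085],[0.001,-0.001,0.08,0,0,0,0.085],[0.001,-0.001,0.11,0,0,0,0.085],[0.001,-0.001,0.11,0,0,0,0.085],[0.001,-0.001,0.11,0,0,0,0.04],[0.001,-0.001,0.11,0,0,0,0.04],[0.001,-0.001,0.11,0,0,0,0.04],[0.001,-0.001,0.11,0,0,0,0.04]]]' 50; python3 -c "
from h import *
cv2.imwrite('pics/g54.png',manip.camera('top')[180:270,110:230].repeat(5,0).repeat(5,1))
print(manip.get_obs()['grip_width']*.0854)
go(.6389,-.0829,.11)"
```

```text
clock: 2.1
position: [0.5135, 0.4062, 0.0138]
ee_rot: [0.723, 0.69, 0.002, -0.0]
ft_force: [-1.2, -1.4, 6.2]
grip_width: 0.621
0.053291576846948685
shift [-0.4824  0.1484 -0.0973] rot [ 0.0019 -0.0028  0.001 ] pos [0.5135 0.4062 0.0138] clock 2.15
```

View pics/g54.png

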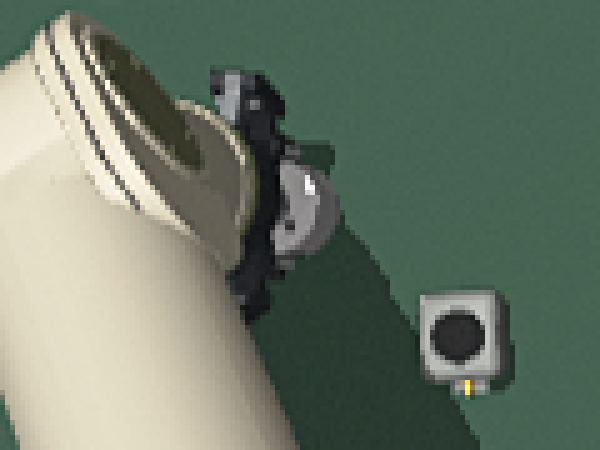

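```bash
python3 -m handwheel '[[[0,0,-0.03,0,0,0,0.04],[0,0,-0.06,0,0,0,0.04],[0,0,-0.1,0,0,0,0.04],[0,0,-0.1,0,0,0,0.04]]]' ; python3 -c "
from h import *
cv2.imwrite('pics/g54b.png',manip.camera('scene')[90:190,360:480].repeat(5,0).repeat(5,1))
print(manip.get_obs()['grip_width']*.0854)
go(.6389,-.0829,.11)"
```

```text
clock: 2.65
position: [0.5146, 0.4065, 0.1162]
ee_rot: [0.724, 0.69, 0.004, -0.0]
ft_force: [0.5, 0.8, -2.4]
grip_width: 0.625
0.05317238477861985
shift [-0.4822  0.1484  0.0026] rot [ 0.0027 -0.0032  0.0005] pos [0.5135 0.4058 0.1138] clock 2.7
```

View pics/g54b.png

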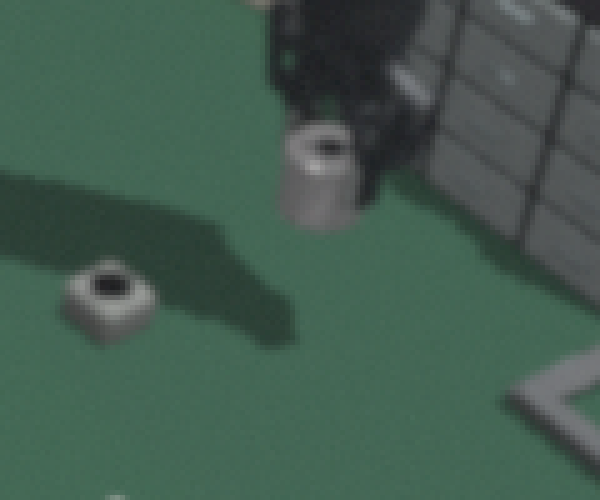

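```bash
python3 -m handwheel '[[[-0.06,0.019,0,0,0,0,0.04],[-0.12,0.037,0,0,0,0,0.04],[-0.18,0.055,0,0,0,0,0.04],[-0.24,0.074,0,0,0,0,0.04],[-0.3,0.092,0,0,0,0,0.04],[-0.36,0.111,0,0,0,0,0.04],[-0.42,0.13,0,0,0,0,0.04],[-0.479,0.148,0,0.003,-0.003,0,0.04]]]' ; python3 -m handwheel '[[[0,0,0,0,0,0,0.04],[0,0,0,0,0,0,0.04]]]'; python3 -c "
from h import *
cv2.imwrite('pics/h54.png',cv2.resize(manip.camera('scene')[120:280,240:420],None,fx=4,fy=3.75))
go(.6390,-.0799,.11)"
```

```text
clock: 3.7
position: [0.6369, -0.081, 0.1105]
ee_rot: [0.724, 0.69, -0.002, -0.001]
ft_force: [0.3, 0.8, -1.6]
grip_width: 0.619
clock: 3.95
position: [0.6367, -0.079, 0.1103]
ee_rot: [0.724, 0.69, -0.002, -0.001]
ft_force: [-0.4, 0.6, -2.2]
grip_width: 0.625
shift [-0.002   0.0023  0.0005] rot [-0.0044  0.0021  0.0014] pos [ 0.6368 -0.0778  0.1105] clock 4.0
```

View pics/h54.png

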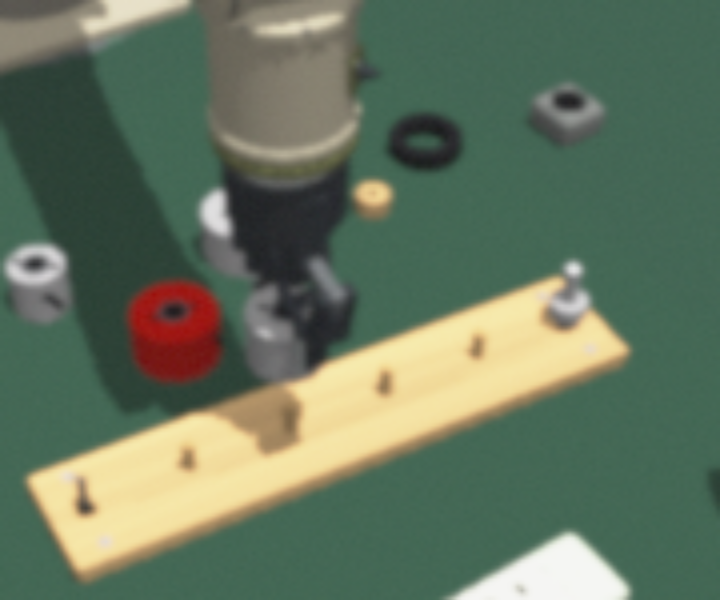

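```bash
cat >> h.py <<'E'
def cyl(b,n,box,sx,sy,x,y,z0,r,h=.046,col=(0,255,255)):
    a=np.linspace(0,2*np.pi,60)
    for z in(z0,z0+h):
        u=proj(n,np.c_[x+r*np.cos(a),y+r*np.sin(a),0*a+z]);u=((u+.5-box)*[sx,sy]-.5).round().astype(int)
        cv2.polylines(b,[u],True,col,1)
E
python3 - <<'E'
from h import *
im=manip.camera('scene');cv2.imwrite('pics/s1.png',im)
p=manip.get_obs()['position'];print(p)
out=[]
for dy in(0,-.004):
    b=cv2.resize(im[175:225,285:335],None,fx=8,fy=8,interpolation=cv2.INTER_CUBIC)
    cyl(b,'scene',[285,175],8,8,p[0],p[1]+dy,p[2]-.0138,.027); out.append(b)
cv2.imwrite('pics/cy.png',np.hstack(out))
E
```

```text
[ 0.63692889 -0.07743965  0.1106764 ]
```

View pics/cy.png

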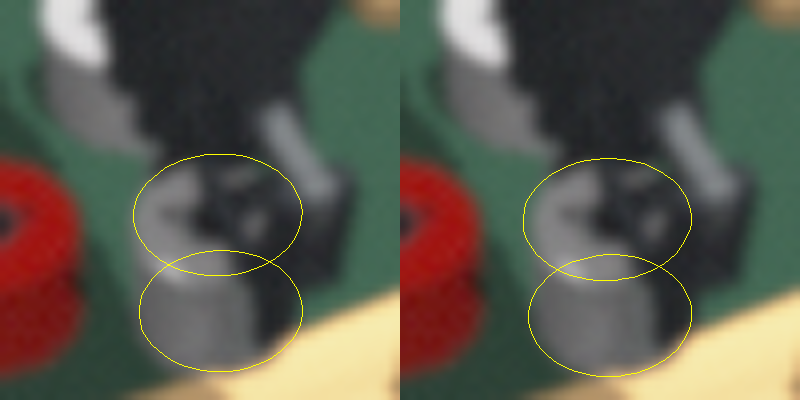

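Run:
```python
from h import *
for i in range(6):
    o=manip.get_obs();print(o['position'].round(4),o['joint_pos'].round(4),o['joint_velocities'].round(3)[:4]);manip.camera('top')
```

```text
[ 0.6369 -0.0774  0.1107] [-0.2963  0.4853  0.458   1.5732 -0.2264  1.1404  0.1657] [-0.008 -0.005  0.003 -0.001]
[ 0.637  -0.0773  0.1109] [-0.2966  0.485   0.4581  1.5731 -0.2263  1.1404  0.1658] [-0.003 -0.001  0.004 -0.001]
[ 0.6371 -0.0775  0.111 ] [-0.2966  0.4849  0.4584  1.573  -0.2262  1.1404  0.1658] [ 0.001 -0.001  0.006 -0.002]
[ 0.6372 -0.0778  0.1112] [-0.2965  0.4849  0.4587  1.5728 -0.2262  1.1404  0.1658] [ 0.005 -0.001  0.006 -0.002]
[ 0.6372 -0.078   0.1113] [-0.2963  0.4849  0.4589  1.5727 -0.2261  1.1405  0.1658] [ 0.005  0.001  0.005 -0.003]
[ 0.6372 -0.0784  0.1113] [-0.296   0.4849  0.4591  1.5726 -0.2261  1.1405  0.1659] [ 0.006 -0.001  0.004 -0.002]
```

```bash
python3 -m handwheel '[[[0,0.001,0.02,0,0,0,0.04],[0,0.001,0.04,0,0,0,0.04],[0,0.001,0.06,0,0,0,0.04],[0,0.001,0.07,0,0,0,0.04],[0,0.001,0.07,0,0,0,0.04],[0,0.001,0.07,0,0,0,0.04],[0,0.001,0.07,0,0,0,0.04],[0,0.001,0.07,0,0,0,0.04]]]' ;  python3 - <<'E'
from h import *
im=manip.camera('scene');cv2.imwrite('pics/s2.png',im)
p=manip.get_obs()['position'];go(.639,-.0799,.032)
out=[]
for dy in(0,-.004):
    b=cv2.resize(im[190:250,275:335],None,fx=6.5,fy=6.5,interpolation=cv2.INTER_CUBIC)
    cyl(b,'scene',[275,190],6.5,6.5,p[0],p[1]+dy,p[2]-.0138,.027); out.append(b)
cv2.imwrite('pics/cy2.png',np.hstack(out))
E
```

```text
clock: 5.35
position: [0.6383, -0.0795, 0.0418]
ee_rot: [0.724, 0.69, -0.002, 0.0]
ft_force: [0.8, -0.1, -1.5]
grip_width: 0.621
shift [-0.0004  0.0008  0.0097] rot [-0.0024  0.0028 -0.0001] pos [ 0.6382 -0.0795  0.0417] clock 5.4
```

View pics/cy2.png

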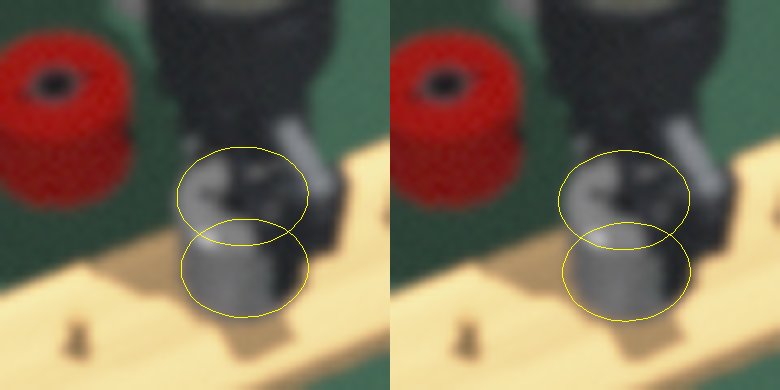

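```bash
python3 -m handwheel '[[[0,0.001,0.004,0,0,0,0.04],[0,0.001,0.008,0,0,0,0.04],[0,0.001,0.01,0,0,0,0.04],[0,0.001,0.01,0,0,0,0.04]]]' ;python3 -m handwheel '[[[0,0,0,0,0,0,0.085],[0,0,0,0,0,0,0.085],[0,0,0,0,0,0,0.085],[0,0,0,0,0,0,0.085],[0,0,-0.03,0,0,0,0.085],[0,0,-0.06,0,0,0,0.085],[0,0,-0.09,0,0,0,0.085],[0,0,-0.09,0,0,0,0.085]]]'; python3 -c "
from h import *
go(.4394,-.0092,.12)"
```

```text
clock: 5.9
position: [0.6388, -0.0796, 0.0318]
ee_rot: [0.724, 0.69, -0.002, -0.0]
ft_force: [-4.7, 1.1, 7.1]
grip_width: 0.626
clock: 6.9
position: [0.6407, -0.0796, 0.1239]
ee_rot: [0.724, 0.69, -0.0, 0.001]
ft_force: [1.1, -0.7, -1.1]
grip_width: 0.994
shift [ 0.0607 -0.2045  0.0034] rot [ 0.0014  0.0027 -0.0001] pos [ 0.6407 -0.0796  0.1239] clock 6.9
```

Next is saw_65. I'll move above it and check the placed saw_54 while I'm there.

```bash
python3 -m handwheel '[[[0.015,-0.05,0,0,0,0,0.085],[0.03,-0.1,0,0,0,0,0.085],[0.045,-0.15,0,0,0,0,0.085],[0.061,-0.204,0,0,0.001,0,0.085],[0.061,-0.204,0.03,0,0.001,0,0.085],[0.061,-0.204,0.03,0,0.001,0,0.085],[0.061,-0.204,0.03,0,0.001,0,0.085],[0.061,-0.204,0.03,0,0.001,0,0.085]]]'
python3 - <<'E'
from h import *
im=manip.camera('top');cv2.imwrite('pics/t3.png',im)
sc=manip.camera('scene');cv2.imwrite('pics/s3.png',sc)
u=proj('top',[.6389,-.0829,.064])[0];print(u)
try:
  b=blob(im,u[0],u[1],15);print(b,back('top',b,.064))
except Exception as e:print(e)
go(.4394,-.0092,.009)
a=cv2.resize(im[150:270,250:410],None,fx=4,fy=4,interpolation=cv2.INTER_CUBIC)
cv2.imwrite('pics/t3c.png',a)
E
```

```text
clock: 7.9
position: [0.4391, -0.009, 0.0921]
ee_rot: [0.724, 0.69, -0.002, -0.0]
ft_force: [-0.4, 0.1, -0.2]
grip_width: 0.997
[338.48125056 174.31327239]
(338.1761951446533, 171.74323654174805, 21.303131103515625, 31.783464431762695) [ 0.64612402 -0.08212318  0.064     ]
shift [-0.0001  0.0008  0.083 ] rot [-0.0027  0.0022 -0.0004] pos [ 0.4388 -0.0089  0.092 ] clock 8.0
```

View pics/t3c.png

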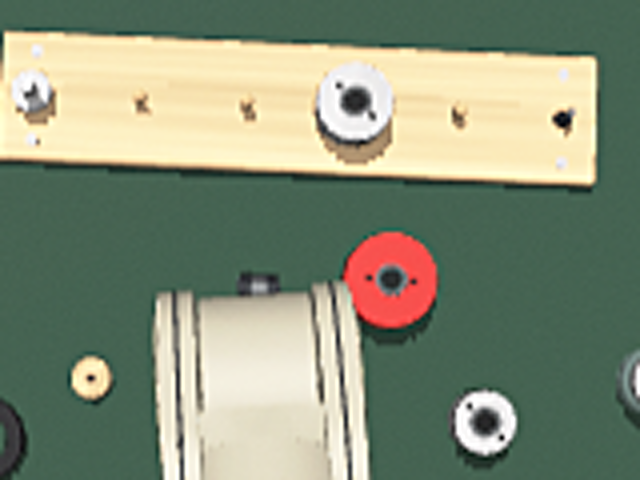

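Run:
```python
from h import *
im=cv2.imread('pics/t3.png')
for lo in(205,225,235):
    b=blob(im,338.5,175,12,lo);print(lo,np.round(b,2),back('top',b,.064))
```

```text
205 [338.43 174.52  18.56  19.14] [ 0.63831244 -0.08276448  0.064     ]
225 [338.4  174.67  18.07  18.49] [ 0.63788911 -0.08267677  0.064     ]
235 [337.97 175.09  16.69  18.2 ] [ 0.63671162 -0.08144675  0.064     ]
```

Run:
```python
from h import *
# refit board edges using far (+x) edge and ends, on gradient green->wood
im=cv2.imread('pics/t3.png').astype(float)
r=im[...,2]-0.0
up=cv2.resize(r[140:215,230:420],None,fx=8,fy=8,interpolation=cv2.INTER_LINEAR)
def loc(u,v): return np.array([(u+.5)/8-.5+230,(v+.5)/8-.5+140])
T=160
for name,yr in(("cols",np.arange(270,395,15)),):
    for u in yr:
        c=up[:,int((u-230)*8)]; idx=np.where(c>T)[0]
        a=back('top',loc((u-230)*8,idx[0]),.018)[:2]; b=back('top',loc((u-230)*8,idx[-1]),.018)[:2]
        print(u,"far",((a-C)@X).round(4),"near",((b-C)@X).round(4))
for v in(165,170,180,185):
    c=up[int((v-140)*8)]; idx=np.where(c>T)[0]
    a=back('top',loc(idx[0],(v-140)*8),.018)[:2]; b=back('top',loc(idx[-1],(v-140)*8),.018)[:2]
    print(v,((a-C)@Y).round(4),((b-C)@Y).round(4))
```

```text
270 far 0.0452 near -0.0474
285 far 0.0454 near -0.0469
300 far 0.0448 near -0.0468
315 far 0.0453 near -0.0474
330 far 0.0455 near -0.0469
345 far 0.0446 near -0.1078
360 far 0.0447 near -0.0478
375 far 0.0456 near -0.0473
390 far 0.0447 near -0.0472
165 0.2135 -0.2131
170 0.2145 -0.2138
180 0.2132 -0.2142
185 0.2146 -0.2146
```

saw_54 measures (0.638, -0.083) against a target of (0.639, -0.083), so it's centred. The board refit moves by less than 0.3 mm. Now I'll pick saw_65.

```bash
python3 -m handwheel '[[[0,0.001,0.03,0,0,0,0.085],[0,0.001,0.06,0,0,0,0.085],[0,0.001,0.083,0,0,0,0.085],[0,0.001,0.083,0,0,0,0.085],[0,0.001,0.083,0,0,0,0.085],[0,0.001,0.083,0,0,0,0.085]]]'; python3 -m handwheel '[[[0,0,0,0,0,0,0.05],[0,0,0,0,0,0,0.05],[0,0,0,0,0,0,0.05],[0,0,0,0,0,0,0.05]]]' 50;  python3 -m handwheel '[[[0,0,-0.03,0,0,0,0.05],[0,0,-0.06,0,0,0,0.05],[0,0,-0.1,0,0,0,0.05],[0,0,-0.1,0,0,0,0.05],[0,0,-0.1,0,0,0,0.05]]]'; python3 -c "
from h import *
go(.6350,-.1588,.11)"
```

```text
clock: 8.75
position: [0.4399, -0.0087, 0.0097]
ee_rot: [0.724, 0.69, -0.001, -0.0]
ft_force: [0.3, -0.2, 0.5]
grip_width: 0.994
clock: 9.25
position: [0.4397, -0.0087, 0.0098]
ee_rot: [0.724, 0.69, -0.001, -0.0]
ft_force: [-3.8, -0.1, 15.2]
grip_width: 0.754
clock: 9.88
position: [0.4388, -0.0087, 0.1081]
ee_rot: [0.724, 0.69, -0.002, -0.001]
ft_force: [0.3, 0.6, -2.7]
grip_width: 0.756
shift [-0.1406  0.2031 -0.0024] rot [-0.0037  0.0018  0.0001] pos [ 0.4388 -0.0087  0.1081] clock 9.88
```

```bash
python3 -m handwheel '[[[-0.035,0.05,0,0,0,0,0.05],[-0.07,0.101,0,0,0,0,0.05],[-0.105,0.152,0,0,0,0,0.05],[-0.14,0.203,0,-0.003,0.002,0,0.05],[-0.14,0.203,0,-0.003,0.002,0,0.05],[-0.14,0.203,0,-0.003,0.002,0,0.05],[-0.14,0.203,0,-0.003,0.002,0,0.05]]]' ; python3 -m handwheel '[[[0,0,0.03,0,0,0,0.05],[0,0,0.06,0,0,0,0.05],[0,0,0.073,0,0,0,0.05],[0,0,0.073,0,0,0,0.05],[0,0,0.073,0,0,0,0.05],[0,0,0.073,0,0,0,0.05]]]';python3 -c "
from h import *
go(.6350,-.1583,.028)"
```

```text
clock: 10.75
position: [0.6347, -0.1571, 0.108]
ee_rot: [0.724, 0.69, 0.0, -0.001]
ft_force: [-0.1, -0.3, -1.8]
grip_width: 0.753
clock: 11.5
position: [0.6361, -0.1584, 0.0366]
ee_rot: [0.724, 0.69, 0.001, 0.001]
ft_force: [-0.5, 0.3, -2.4]
grip_width: 0.751
shift [ 0.     -0.0011  0.0086] rot [ 0.0019  0.     -0.    ] pos [ 0.6361 -0.1584  0.0366] clock 11.5
```

```bash
python3 -m handwheel '[[[0,-0.001,0.004,0.002,0,0,0.05],[0,-0.001,0.008,0.002,0,0,0.05],[0,-0.001,0.009,0.002,0,0,0.05],[0,-0.001,0.009,0.002,0,0,0.05],[0,-0.001,0.009,0.002,0,0,0.05]]]' ;python3 -m handwheel '[[[0,0,0,0,0,0,0.085],[0,0,0,0,0,0,0.085],[0,0,0,0,0,0,0.085],[0,0,0,0,0,0,0.085],[0,0,-0.03,0,0,0,0.085],[0,0,-0.06,0,0,0,0.085],[0,0,-0.09,0,0,0,0.085],[0,0,-0.09,0,0,0,0.085]]]'; python3 -c "
from h import *
go(.4147,-.1718,.12)"
```

```text
clock: 12.12
position: [0.6345, -0.1582, 0.028]
ee_rot: [0.724, 0.69, -0.0, -0.001]
ft_force: [-8.3, 3.3, 16.1]
grip_width: 0.756
clock: 13.12
position: [0.636, -0.1587, 0.1189]
ee_rot: [0.724, 0.69, 0.001, 0.001]
ft_force: [0.3, -0.2, -1.6]
grip_width: 0.995
shift [-0.0237 -0.2204 -0.0016] rot [ 0.0023  0.0003 -0.0002] pos [ 0.636  -0.1587  0.1189] clock 13.12
```

```bash
python3 -m handwheel '[[[-0.006,-0.055,0,0,0,0,0.085],[-0.012,-0.11,0,0,0,0,0.085],[-0.018,-0.165,0,0,0,0,0.085],[-0.024,-0.22,0,0.002,0,0,0.085],[-0.024,-0.22,0.03,0.002,0,0,0.085],[-0.024,-0.22,0.03,0.002,0,0,0.085],[-0.024,-0.22,0.03,0.002,0,0,0.085],[-0.024,-0.22,0.03,0.002,0,0,0.085]]]'
python3 - <<'E'
from h import *
im=manip.camera('top');cv2.imwrite('pics/t4.png',im)
u=proj('top',[.6350,-.1588,.064])[0];print(u)
for lo in(205,225):
  b=blob(im,u[0],u[1],14,lo);print(np.round(b,2),back('top',b,.064))
go(.4147,-.1718,.01)
a=cv2.resize(im[150:270,270:470],None,fx=4,fy=4,interpolation=cv2.INTER_CUBIC)
cv2.imwrite('pics/t4c.png',a)
E
```

```text
clock: 14.12
position: [0.4143, -0.1719, 0.0871]
ee_rot: [0.724, 0.69, -0.002, -0.001]
ft_force: [0.5, -0.3, -1.0]
grip_width: 0.994
[365.72053017 175.62900805]
[365.94 175.88  22.83  23.01] [ 0.63429174 -0.15939072  0.064     ]
[365.84 176.04  22.26  22.39] [ 0.63383794 -0.15912415  0.064     ]
shift [0.0001 0.0008 0.0771] rot [-0.004   0.0007  0.0002] pos [ 0.4142 -0.1719  0.0871] clock 14.18
```

View pics/t4c.png

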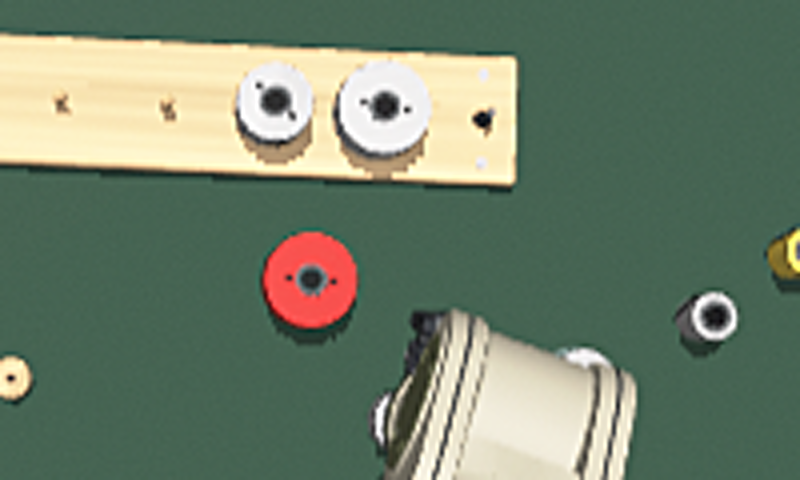

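saw_65 stands at (0.634, -0.159), within 1 mm of target. I'll pick saw_43, visible at crop (380,420) under the gripper.

```bash
python3 -m handwheel '[[[0,0.001,0.03,-0.002,0,0,0.085],[0,0.001,0.06,-0.002,0,0,0.085],[0,0.001,0.077,-0.002,0,0,0.085],[0,0.001,0.077,-0.002,0,0,0.085],[0,0.001,0.077,-0.002,0,0,0.085],[0,0.001,0.077,-0.002,0,0,0.085]]]'; python3 -m handwheel '[[[0,0,0,0,0,0,0.03],[0,0,0,0,0,0,0.03],[0,0,0,0,0,0,0.03],[0,0,0,0,0,0,0.03],[0,0,0,0,0,0,0.03]]]' 50;  python3 -m handwheel '[[[0,0,-0.03,0,0,0,0.03],[0,0,-0.06,0,0,0,0.03],[0,0,-0.1,0,0,0,0.03],[0,0,-0.1,0,0,0,0.03],[0,0,-0.1,0,0,0,0.03]]]'; python3 -c "
from h import *
go(.6423,-.0069,.11)"
```

```text
clock: 14.92
position: [0.4151, -0.1718, 0.0106]
ee_rot: [0.724, 0.69, -0.0, -0.0]
ft_force: [-0.6, 0.8, 0.4]
grip_width: 0.993
clock: 15.55
position: [0.4147, -0.1717, 0.0103]
ee_rot: [0.724, 0.69, -0.0, -0.001]
ft_force: [-2.1, 1.4, 8.7]
grip_width: 0.495
clock: 16.18
position: [0.4141, -0.1714, 0.1092]
ee_rot: [0.724, 0.69, -0.001, -0.001]
ft_force: [-1.2, -0.2, -1.7]
grip_width: 0.496
shift [ 0.1752  0.2201 -0.0013] rot [-0.0026 -0.0005  0.0001] pos [ 0.4141 -0.1714  0.1092] clock 16.18
```

```bash
python3 -m handwheel '[[[0.035,0.044,0,0,0,0,0.03],[0.07,0.088,0,0,0,0,0.03],[0.105,0.132,0,0,0,0,0.03],[0.14,0.176,0,0,0,0,0.03],[0.175,0.22,0,-0.002,0,0,0.03],[0.175,0.22,0,-0.002,0,0,0.03],[0.175,0.22,0,-0.002,0,0,0.03],[0.175,0.22,0,-0.002,0,0,0.03]]]' ; python3 -m handwheel '[[[0,0,0.03,0,0,0,0.03],[0,0,0.06,0,0,0,0.03],[0,0,0.073,0,0,0,0.03],[0,0,0.073,0,0,0,0.03],[0,0,0.073,0,0,0,0.03],[0,0,0.073,0,0,0,0.03]]]';python3 -c "
from h import *
go(.6423,-.0069,.0285)"
```

```text
clock: 17.18
position: [0.6417, -0.0088, 0.1087]
ee_rot: [0.724, 0.689, -0.001, -0.0]
ft_force: [-1.0, -0.3, -2.2]
grip_width: 0.492
clock: 17.92
position: [0.6434, -0.0075, 0.0376]
ee_rot: [0.724, 0.69, 0.001, 0.0]
ft_force: [-0.2, 0.4, -1.1]
grip_width: 0.497
shift [ 0.0005 -0.0011  0.0091] rot [ 0.0018 -0.0004 -0.0001] pos [ 0.6434 -0.0075  0.0376] clock 17.93
```

```bash
python3 -m handwheel '[[[0,-0.001,0.004,0.001,0,0,0.03],[0,-0.001,0.008,0.001,0,0,0.03],[0,-0.001,0.009,0.001,0,0,0.03],[0,-0.001,0.009,0.001,0,0,0.03],[0,-0.001,0.009,0.001,0,0,0.03]]]' ;python3 -m handwheel '[[[0,0,0,0,0,0,0.085],[0,0,0,0,0,0,0.085],[0,0,0,0,0,0,0.085],[0,0,0,0,0,0,0.085],[0,0,0,0,0,0,0.085],[0,0,-0.03,0,0,0,0.085],[0,0,-0.06,0,0,0,0.085],[0,0,-0.09,0,0,0,0.085]]]'; python3 -c "
from h import *
go(.4872,-.3904,.12)"
```

```text
clock: 18.55
position: [0.6417, -0.0073, 0.0284]
ee_rot: [0.724, 0.69, -0.0, -0.001]
ft_force: [-5.5, 0.9, 12.4]
grip_width: 0.493
clock: 19.55
position: [0.6417, -0.0075, 0.1183]
ee_rot: [0.724, 0.69, -0.0, -0.0]
ft_force: [0.1, -0.2, 0.6]
grip_width: 0.996
shift [-0.3899 -0.1359 -0.0016] rot [-0.0011 -0.     -0.0002] pos [ 0.6417 -0.0075  0.1183] clock 19.55
```

```bash
python3 -m handwheel '[[[-0.056,-0.019,0,0,0,0,0.085],[-0.112,-0.039,0,0,0,0,0.085],[-0.168,-0.058,0,0,0,0,0.085],[-0.224,-0.078,0,0,0,0,0.085],[-0.28,-0.098,0,0,0,0,0.085],[-0.336,-0.117,0,0,0,0,0.085],[-0.39,-0.136,0,0,0,0,0.085],[-0.39,-0.136,0,0,0,0,0.085]]]' ; python3 -m handwheel '[[[0,0,0.03,0,0,0,0.085],[0,0,0.03,0,0,0,0.085],[0,0,0.03,0,0,0,0.085],[0,0,0.03,0,0,0,0.085]]]'
python3 - <<'E'
from h import *
im=manip.camera('top');cv2.imwrite('pics/t5.png',im)
for P in([.6423,-.0069,.064],[.4872,-.3904,.046]):
  u=proj('top',P)[0];print(u)
  for lo in(205,225):
    b=blob(im,u[0],u[1],12,lo);print(np.round(b,2),back('top',b,P[2]))
go(.4872,-.3904,.01)
a=cv2.resize(im[150:270,330:530],None,fx=4,fy=4,interpolation=cv2.INTER_CUBIC)
cv2.imwrite('pics/t5c.png',a)
E
```

```text
clock: 20.55
position: [0.4832, -0.396, 0.1179]
ee_rot: [0.727, 0.687, -0.002, 0.0]
ft_force: [0.7, 0.9, 1.1]
grip_width: 0.996
clock: 21.05
position: [0.4878, -0.3906, 0.0886]
ee_rot: [0.724, 0.69, -0.0, 0.0]
ft_force: [-0.1, -0.9, 0.4]
grip_width: 0.995
[311.15496246 173.17327259]
[311.44 173.43  13.63  14.53] [ 0.64157538 -0.00767502  0.064     ]
[311.41 173.54  13.32  13.77] [ 0.64127391 -0.00759791  0.064     ]
[448.18252889 228.58151805]
[446.34 228.36   6.11   9.19] [ 0.48784091 -0.3852379   0.046     ]
[446.68 228.47   6.48   9.04] [ 0.48754446 -0.38617005  0.046     ]
shift [ 0.0002 -0.0006  0.0785] rot [0.0003 0.0005 0.0003] pos [ 0.4877 -0.3906  0.0885] clock 21.1
```

View pics/t5c.png

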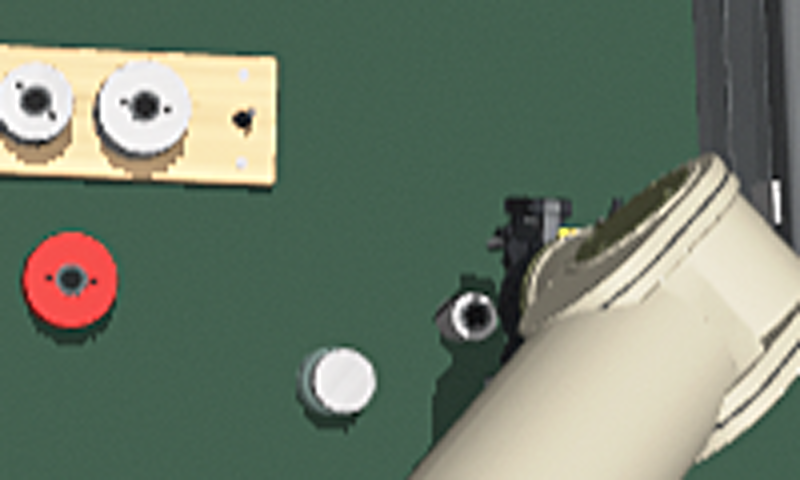

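saw_43 is at (0.6416, -0.0077), within 1 mm. saw_32 at pixel ≈(448,229) is undisturbed, and the yellow look-alike is clear of the pads. I'll pick saw_32.

```bash
python3 -m handwheel '[[[0,-0.001,0.03,0,0,0,0.085],[0,-0.001,0.06,0,0,0,0.085],[0,-0.001,0.078,0,0,0,0.085],[0,-0.001,0.078,0,0,0,0.085],[0,-0.001,0.078,0,0,0,0.085],[0,-0.001,0.078,0,0,0,0.085]]]'; python3 -m handwheel '[[[0,0,0,0,0,0,0.02],[0,0,0,0,0,0,0.02],[0,0,0,0,0,0,0.02],[0,0,0,0,0,0,0.02],[0,0,0,0,0,0,0.02],[0,0,0,0,0,0,0.02]]]' 50;  python3 -m handwheel '[[[0,0,-0.03,0,0,0,0.02],[0,0,-0.06,0,0,0,0.02],[0,0,-0.1,0,0,0,0.02],[0,0,-0.1,0,0,0,0.02],[0,0,-0.1,0,0,0,0.02]]]'; python3 -c "
from h import *
go(.6460,.0690,.11)"
```

```text
clock: 21.85
position: [0.4867, -0.3909, 0.0107]
ee_rot: [0.724, 0.69, -0.0, 0.0]
ft_force: [0.2, 0.3, 0.8]
grip_width: 0.997
clock: 22.6
position: [0.4863, -0.3905, 0.0098]
ee_rot: [0.724, 0.69, -0.0, -0.0]
ft_force: [0.3, 1.6, 4.7]
grip_width: 0.363
clock: 23.22
position: [0.4859, -0.3899, 0.1086]
ee_rot: [0.724, 0.69, -0.0, -0.001]
ft_force: [-0.5, 0.9, -2.0]
grip_width: 0.359
shift [ 0.4661  0.138  -0.0013] rot [-0.0018 -0.0008  0.0001] pos [ 0.4859 -0.3899  0.1086] clock 23.23
```

```bash
python3 -m handwheel '[[[0.058,0.017,0,0,0,0,0.02],[0.116,0.034,0,0,0,0,0.02],[0.174,0.052,0,0,0,0,0.02],[0.232,0.069,0,0,0,0,0.02],[0.29,0.086,0,0,0,0,0.02],[0.348,0.103,0,0,0,0,0.02],[0.406,0.12,0,0,0,0,0.02],[0.466,0.138,0,-0.001,0,0,0.02]]]' ; python3 -m handwheel '[[[0,0,0,0,0,0,0.02],[0,0,0,0,0,0,0.02],[0,0,0,0,0,0,0.02],[0,0,0,0,0,0,0.02],[0,0,0,0,0,0,0.02]]]';python3 -c "
from h import *
go(.6460,.0690,.04)"
```

```text
clock: 24.22
position: [0.6459, 0.07, 0.1077]
ee_rot: [0.724, 0.69, -0.001, -0.001]
ft_force: [1.0, -1.1, -1.2]
grip_width: 0.361
clock: 24.85
position: [0.6463, 0.0676, 0.1095]
ee_rot: [0.724, 0.69, 0.0, -0.0]
ft_force: [-0.5, 0.3, -1.4]
grip_width: 0.363
shift [ 0.0013 -0.0004  0.0695] rot [ 0.0001 -0.0002 -0.0011] pos [0.6463 0.0676 0.1095] clock 24.85
```

```bash
python3 -m handwheel '[[[0.001,0,0.025,0,0,0,0.02],[0.001,0,0.05,0,0,0,0.02],[0.001,0,0.07,0,0,0,0.02],[0.001,0,0.07,0,0,0,0.02],[0.001,0,0.07,0,0,0,0.02],[0.001,0,0.07,0,0,0,0.02]]]';python3 -c "
from h import *
go(.6460,.0690,.0282)"
```

```text
clock: 25.6
position: [0.6471, 0.0693, 0.0405]
ee_rot: [0.724, 0.69, 0.001, 0.0]
ft_force: [0.9, 0.2, -1.4]
grip_width: 0.367
shift [-0.0004 -0.0011  0.0123] rot [ 0.0016 -0.0005 -0.0002] pos [0.6471 0.0693 0.0405] clock 25.6
```

```bash
python3 -m handwheel '[[[0,-0.001,0.005,0.001,0,0,0.02],[0,-0.001,0.01,0.001,0,0,0.02],[0,-0.001,0.0125,0.001,0,0,0.02],[0,-0.001,0.0125,0.001,0,0,0.02],[0,-0.001,0.0125,0.001,0,0,0.02]]]' ;python3 -m handwheel '[[[0,0,0,0,0,0,0.085],[0,0,0,0,0,0,0.085],[0,0,0,0,0,0,0.085],[0,0,0,0,0,0,0.085],[0,0,0,0,0,0,0.085],[0,0,-0.03,0,0,0,0.085],[0,0,-0.06,0,0,0,0.085],[0,0,-0.1,0,0,0,0.085]]]'; python3 -m handwheel '[[[0,-0.05,-0.03,0,0,0,0.085],[0,-0.1,-0.05,0,0,0,0.085],[0,-0.15,-0.05,0,0,0,0.085],[0,-0.2,-0.05,0,0,0,0.085],[0,-0.2,-0.05,0,0,0,0.085],[0,-0.2,-0.05,0,0,0,0.085]]]'
python3 - <<'E'
from h import *
im=manip.camera('top');cv2.imwrite('pics/t6.png',im)
sc=manip.camera('scene');cv2.imwrite('pics/s6.png',sc)
for t in(.114,.038,-.038,-.114):
  P=np.r_[peg(t),.064];u=proj('top',P)[0]
  for lo in(205,225):
    b=blob(im,u[0],u[1],11 if t>0 else 14,lo);p=back('top',b,.064)[:2];print(t,np.round(b,2),p, "err rack xy mm",1000*np.array([(p-P[:2])@X,(p-P[:2])@Y]))
cv2.imwrite('pics/t6c.png',cv2.resize(im[140:280,140:480],None,fx=2.35,fy=2.35,interpolation=cv2.INTER_CUBIC))
cv2.imwrite('pics/s6c.png',cv2.resize(sc[120:280,140:440],None,fx=2.66,fy=2.66,interpolation=cv2.INTER_CUBIC))
E
```

```text
clock: 26.22
position: [0.6452, 0.0694, 0.0278]
ee_rot: [0.724, 0.69, -0.0, -0.001]
ft_force: [-6.3, -0.8, 11.4]
grip_width: 0.368
clock: 27.22
position: [0.645, 0.0693, 0.1272]
ee_rot: [0.724, 0.69, -0.001, -0.001]
ft_force: [0.4, 0.1, 0.3]
grip_width: 0.995
clock: 27.98
position: [0.4464, 0.0791, 0.1776]
ee_rot: [0.724, 0.69, 0.0, -0.0]
ft_force: [0.2, 0.6, 1.0]
grip_width: 0.997
0.114 [283.85 172.24  10.42  10.83] [0.64512076 0.06888763] err rack xy mm [-1.03474895 -0.13098212]
0.114 [284.26 172.35   9.33  10.44] [0.64480554 0.06776531] err rack xy mm [-1.2958525 -1.2671159]
0.038 [311.44 173.41  13.69  14.57] [ 0.64162708 -0.00769929] err rack xy mm [-0.85589949 -0.79750349]
0.038 [311.41 173.52  13.33  13.86] [ 0.64132471 -0.0076081 ] err rack xy mm [-1.16229178 -0.72089869]
-0.038 [338.44 174.53  18.54  19.12] [ 0.63829747 -0.08276924] err rack xy mm [-0.58583345  0.05906931]
-0.038 [338.4  174.67  18.06  18.46] [ 0.63789089 -0.08267227] err rack xy mm [-0.9965861   0.13644944]
-0.114 [365.91 175.9   22.75  22.94] [ 0.63424054 -0.15932424] err rack xy mm [-0.97110726 -0.60254554]
-0.114 [365.83 176.05  22.19  22.35] [ 0.63381382 -0.15910009] err rack xy mm [-1.4080761  -0.39909222]
```

View pics/t6c.png

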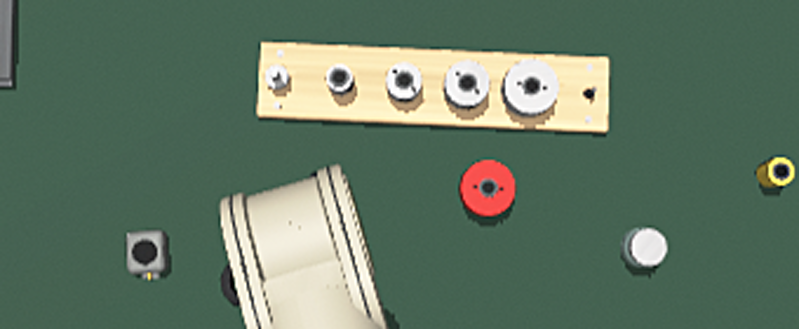

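View pics/s6c.png

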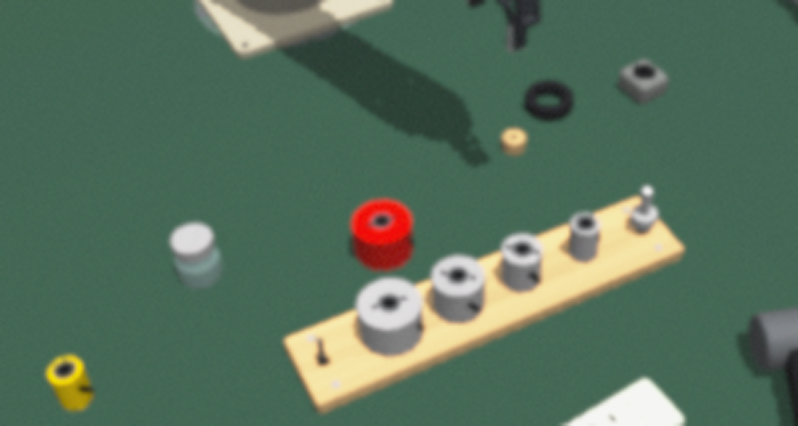

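All four saws stand upright over their pegs, smallest nearest the arbor, and the bystanders haven't moved. The centres measure within about 1.5 mm (crop pixels in the top view: 340, 404, 467 and 531 along the row). Handing in.

```bash
python3 -c "
from workcell import manip
print(manip.hand_in(), manip.get_obs()['clock'])"
```

```text
the job is handed in; nothing more can be done
the job is handed in; nothing more can be done
```

All four hole saws are on the rack in size order: saw_32 next to the arbor, then saw_43, saw_54 and saw_65 at the far end. I handed the job in at about 28 s, with the gripper open and well clear.

- **Centring:** the last top picture puts each saw within about 1.0–1.8 mm of its peg axis. The steady −1 mm across the row is about the size of the calibration error.
- **Standing flat:** the last scene picture shows all four upright and level on the board, judged by eye.
- **Other items:** the tape measure, jar, plug, tape roll and both look-alikes look unmoved by eye; I took no position measurements of them.
- **Disagreements:** the scene camera put the rack about 2–3 mm away from where the top camera did, so I relied on the top camera. The arm also settled slowly, leaving the first pick (saw_54) about 3 mm off along the row, which I allowed for when placing it.
- **Forces:** the highest wrist force I saw was about 18 N, read only at the end of each move.

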